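# Hold the glued compact shut: lower the stop rod onto its lid and lock the clamp

### The job

The pink compact's lid has just been glued on and must be held while it sets. Gently lower the white stand's stop rod, the one with the black knob, until its rubber foot just rests on the lid, without pressing hard on it, then swing the red lever all the way round to lock the rod there and let go. The foot must still be touching the lid after you let go; do not shift the compact or the stand's neighbours (hairbrush, face roller, cuticle pusher).

Things in the scene. Friction and masses are not known exactly. Their poses are not given: they have to be found in the camera images.
- stand: White metal hold-down stand, fixed. Origin on the counter straight under the stop rod's axis; z up, x from the rod to the column, y to the left. Base plate 150 x 120 x 16 mm (x -60 to +90, y +-60 mm). Column x 53 to 79, y +-17 mm. Under the rod a round cork riser, 68 mm across, stands out of the base, its top 28 to 40 mm above the counter.
- stand_head (a point): Centre of the rod's guide hole in the top face of the stand's head, 130 mm above the counter. The head is a block from x -24 to +79 mm, y +-17 mm (stand's axes), z 100 to 130 mm, with a round boss (radius 17 mm, same heights) at x 0, y -22 mm that carries the lever. The rod slides vertically through it.
- stop (a joint): Stop rod's slide: metres lowered, 0 = fully up (foot's underside 85 mm above the counter), at most 0.046. Rod 0.13 kg, 10 mm thick, foot below, knob above. It stays where it is left: the guide rubs with about 4 N, so about 3 N down on the knob lowers it and about 5 N raises it; no spring. Once the lever is locked its cam squeezes the rod and it can no longer be set.
- stop_knob (a point): Middle of the black knob on top of the stop rod: an upright cylinder 26 mm across and 36 mm tall (18 mm above and below this point), free all round to be gripped from above or pushed down. 119 mm above the foot's underside.
- stop_foot (a point): Centre of the underside of the rubber foot (a disc 18 mm across, 8 mm thick) at the lower end of the stop rod.
- lever (a joint): Red clamp lever's angle in rad about a vertical axis, counter-clockwise seen from above. 0 = open: the lever points along the stand's -x; 1.45 = end stop, locked: it points along the stand's -y. Locked from 1.25 on. From about 0.75 rad its cam bites on the rod and it turns stiffly (up to about 5 N at the post); it stays where it is left.
- lever_pivot (a point): On the lever's vertical pivot axis at the head's top, 130 mm above the counter; 22 mm from the rod's axis along the stand's -y.
- lever_post (a point): On the upright red post at the lever's free end, 65 mm from the pivot axis: a cylinder 14 mm across, from 132 to 170 mm above the counter (the lever's arm below it reaches up to 139 mm); this point is 152 mm above the counter. It can be pinched from above or pushed sideways.
- compact: Round pink plastic compact, 72 mm across, 90 g, loose, lying flat on the cork riser under the foot. Origin at the centre of its underside, z up. Its flat push-on lid stands out by an unmeasured amount: the lid's top is 18 to 27 mm above the origin. The lid is firm: on the rubber foot 0.05 mm more adds about 1 N. 2 to 8 N is a gentle touch; over 12 N is too hard.
- hairbrush: Wooden hairbrush lying on its back, 232 mm long, up to 26 mm high, beside the stand; leave alone. Origin under the middle of its length, x towards the bristles.
- face_roller: Mint silicone face roller, 133 mm long, 25 mm high, beside the stand; leave alone. Origin on the counter under its middle, x towards the roller.
- cuticle_pusher: Stainless cuticle pusher, 138 mm long, 6 mm high, lying in front of the stand; leave alone. Origin under its middle, x along it.

How it is judged:
On the way, in this order (a step that is already met when the one before it is completed fails the run):
1. the stop's foot rests on the compact's lid (more than 0.4 N) while the lever is still open (contact force between stop and compact above 0.4 N and value of joint lever below 0.7 rad), for 0.2 s.
2. the lever is swung round to lock, the foot still on the lid (value of joint lever above 1.25 rad and contact force between stop and compact above 0.4 N), for 0.2 s.
At the end, for the whole second after the job is handed in: The lever is at 1.25 rad or more (locked) and at rest, the stop's foot presses on the compact's lid with more than 0.4 N and less than 12 N, the compact lies still with its centre within 15 mm of the foot's axis (all of step 2 and contact force between stop and compact below 12 N and velocity of joint lever between -0.05 and 0.05 rad/s and horizontal distance between compact and stop_foot below 0.015 m and linear speed of compact below 0.01 m/s); the robot touches nothing.
It fails at once if the foot presses on the compact with more than 12 N (contact force between stop and compact above 12 N).
It fails at once if the compact is shifted more than 8 mm (distance of compact from where it was at the start of the episode above 0.008 m).
It fails at once if the hairbrush, the face roller or the cuticle pusher is moved more than 15 mm (distance of any of hairbrush, face_roller, cuticle_pusher from where it was at the start of the episode above 0.015 m).
It also fails if it takes over 54 s, if anything falls off the work surface, if the arm or the gripper's body presses on something with over 40 N, if the wrist force passes 120 N, or if a joint passes its speed limit or range.

### The arm

A 6-joint arm with a two-finger parallel gripper is mounted at the origin on the work surface. World frame = base frame: x ahead of the robot, y to its left, z up, the work surface at z = 0. Lengths are in m, angles in rad, forces in N, time in s.
With the tool pointing down it reaches from about 0.25 to 0.725 m from the base axis. Payload 4 kg.
Tool frame: the origin (TCP) lies midway between the tips of the shut fingers; the grasp point (between the pads) lies 19 mm behind it; z points along the fingers, y is the line along which they close (so a half turn about z gives the same grasp; the last joint's range is limited). The gripper opens to 85 mm and grips with 20 to 120 N. Pads are 22 mm wide; open, the fingers measure 114 mm over their backs; the gripper's body (76 mm by 85 mm) begins 54 mm behind the grasp point. The pads swing forward as they close: fully open they stand 13 mm farther back than shut.
Start: joints at [-1.189, 0.241, 0.005, 1.335, 0, 1.571], TCP at [0.186, -0.464, 0.231] pointing down, gripper open.
Joint ranges: [-2.72, 2.72], [-1.05, 1.87], [-1.09, 1.28], [-1.99, 2.15], [-1.42, 1.44], [-3.14, 3.14]. Speed limits (rad/s): [2.79, 2.79, 3.14, 3.14, 3.14, 3.14].

### API

Orientations are given as a unit quaternion [x, y, z, w].
In Python, from workcell import get_obs, camera, job_done, silhouettes gives the robot as it stands. The module is installed in compiled form; this text tells all that it offers.
- The arm moves only by the tool drive_tool, never from a script. Its argument "increments" is a list of rows, each a list of 3 entries, a list of its own where there are three numbers: the shift along the world's x, y, z in mm, then the turn, a rotation vector about the world's x, y, z in degrees, then the opening, from 0 (shut) to 1 (fully open). A call has 1 to 8 rows; each row shifts and turns the commanded pose from where the row before left it; what a row does not reach is not made up. A row lasts 1/12 s, in which the tool goes at most 41.7 mm and 7.16 degrees, less where a joint would pass 70% of its speed; a pose out of reach is approached as far as the arm can. A call is refused whole if a number of a shift passes 41.7 or a number of a turn 7.16, either way. A call with a gripper value outside its range is refused whole. The fingers move at their own pace and stop on an object; the grip force is fixed at half the most. Time passes only in rows, so rows that do not move let the fingers close. It gives the time, the measured TCP pose, the force, the opening and the grip force at its end, in the units of the state.
- get_obs(): the state, without advancing time (a new reading comes with each control period).
- camera(name): name is "scene" or "top" or "wrist"; returns a dict with "image" (400x640x3 uint8, red, green, blue), "K" (3x3 intrinsics, pixels), "view" (4x4, takes a point from world to camera coordinates). Camera axes: x right, y down, z forward; pixel columns grow to the right and rows downward; lengths in m; the calibration is good to about 2 mm. A picture is of the moment at which its call begins. There is no depth.
- job_done(): hands the job in; it is judged then, once.
Trained networks look in a picture, given as the dict that the camera call returned (one of the last four; its "shot" number tells which), for a name from the list of things; names that differ only in an ending like _2 or _b are one class to them, and where a whole thing is asked for, a point or a joint stands for the part that bears it (a point fixed in the world has none). Each returns a list of dicts, best first, with "conf" (0 to 1); they miss things now and then, are a little off and sometimes report something else, mostly with a low value. They report only what shows in the picture. A call takes as long as a camera call.
- silhouettes(query, picture): "region" (400x640 bool, what is visible of it) and "bbox" ([left, top, right, bottom] in pixels, round what is visible of it).
The state is a dict: "clock": time; "joint_pos": joint angles; "joint_vel": joint speeds; "tau": joint torques, N m; "eef_pos": TCP position; "tool_rot": TCP orientation; "ft_force": force on the tool from outside, world axes, zero at the start; "ft_torque": the same for the moment, N m; "grip_width": finger opening in m; "grasp_force": force on a finger pad.
Only numpy, scipy, OpenCV 4.12 (cv2) and the standard library are available. Lean on these libraries where they do the work, as an engineer would, in place of code of your own. Each camera call takes 0.05 s, during which the arm holds its last target. There are 200 camera calls.

## Working session

There is one attempt and no reset: what is moved stays moved. The work goes in short steps, Python scripts to look and compute and a tool call to move; the robot and the scene stay as the last step left them, time stands still between calls to the robot, and variables do not carry over. Pictures are saved under pics/ and viewed, at most 10 in all, crops included, and the job is handed in when it is done.

Besides the shell and the picture viewer there is one more tool, called as name(argument=value, ...), one argument or row to a line, values as JSON. drive_tool: Moves the arm, as the interface text tells. Its arguments: {"type":"object","properties":{"increments":{"type":"array"}},"required":["increments"]}

```bash
mkdir -p pics; cat > h.py <<'E'
import numpy as np, cv2
from workcell import *
def proj(c,P):
    P=np.atleast_2d(P); q=(c["view"][:3,:3]@P.T).T+c["view"][:3,3]; p=(c["K"]@q.T).T; return p[:,:2]/p[:,2:]
def ray_z(c,uv,z):
    R=c["view"][:3,:3];t=c["view"][:3,3];o=-R.T@t
    d=R.T@np.linalg.inv(c["K"])@np.array([uv[0],uv[1],1.]); return o+d*(z-o[2])/d[2]
def save(c,n): cv2.imwrite(f"pics/{n}.png",c["image"][:,:,::-1])
E
python3 - <<'E'
from h import *
o=get_obs(); print({k:np.round(v,3) for k,v in o.items()})
cs={n:camera(n) for n in("scene","top")}
for n,c in cs.items():
    save(c,n+"0"); print(n,"cam at",-c["view"][:3,:3].T@c["view"][:3,3])
    for q in("stand","stop","lever","compact","stop_knob"):
        for r in silhouettes(q,c)[:2]:
            ys,xs=np.nonzero(r["region"]); print(n,q,round(r["conf"],2),r["bbox"],xs.mean().round(1),ys.mean().round(1),len(xs))
im=np.vstack([cs["scene"]["image"],cs["top"]["image"]]);cv2.imwrite("pics/both.png",cv2.resize(im[:,:,::-1],(480,600),interpolation=cv2.INTER_AREA))
E
```

```text
{'clock': np.float64(0.0), 'joint_pos': array([-1.189,  0.241,  0.004,  1.335,  0.   ,  1.571]), 'joint_vel': array([-0.   ,  0.001,  0.001, -0.   ,  0.   , -0.002]), 'tau': array([-0.0000e+00, -3.7231e+01,  2.5241e+01,  1.7000e-02,  0.0000e+00,
        0.0000e+00]), 'eef_pos': array([ 0.186, -0.463,  0.23 ]), 'tool_rot': array([ 0.982,  0.19 , -0.   , -0.001]), 'ft_force': array([-0.977,  0.395,  0.132]), 'ft_torque': array([ 0.018, -0.025, -0.01 ]), 'grasp_force': np.float64(0.0), 'grip_width': np.float64(0.086)}
scene cam at [1.16492675 0.33246398 0.61230774]
scene stand 0.81 [290.8, 152.2, 379.1, 269.5] 333.1 221.4 3649
scene stop 0.75 [340.0, 152.9, 350.7, 211.1] 343.2 169.1 325
scene stop 0.29 [263.1, 195.1, 312.8, 213.6] 284.5 204.5 439
scene lever 0.78 [327.5, 156.9, 357.3, 190.9] 344.7 176.4 260
scene lever 0.3 [330.1, 211.5, 356.8, 233.7] 342.4 223.3 568
scene stop_knob 0.89 [339.6, 147.2, 353.5, 210.4] 343.3 167.8 324
top cam at [0.45094404 0.05291328 0.92819619]
top stand 0.62 [270.0, 191.6, 335.3, 264.2] 304.2 224.3 2787
top stop 0.43 [292.4, 215.3, 306.0, 229.1] 300.2 224.6 157
top lever 0.7 [300.3, 225.5, 316.1, 263.9] 307.8 242.0 277
top compact 0.68 [290.6, 217.5, 308.4, 231.4] 300.2 223.9 133
top compact 0.57 [287.1, 218.9, 305.9, 250.5] 292.6 234.3 235
top stop_knob 0.58 [294.9, 216.0, 304.8, 233.9] 299.8 224.0 125
```

View pics/scene0.png

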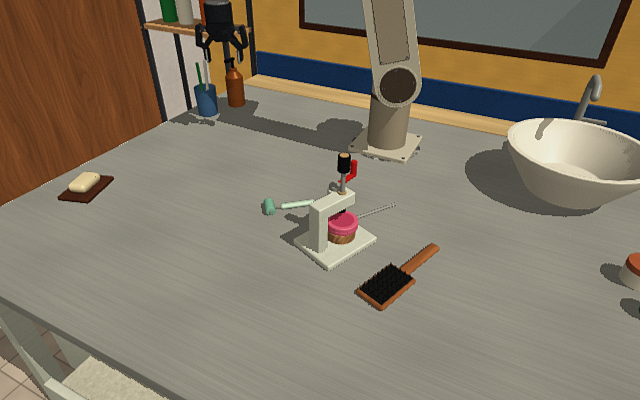

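View pics/top0.png

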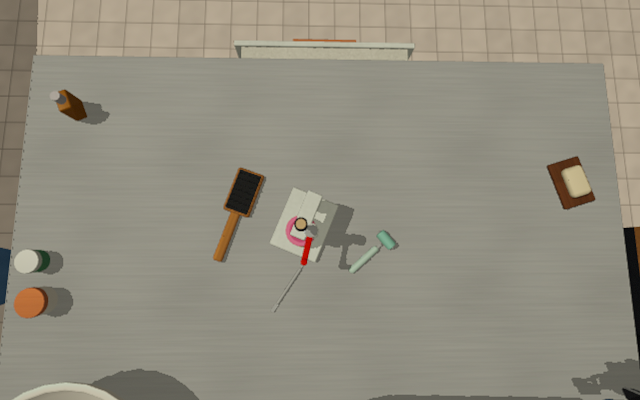

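The pictures show the stand near image centre, with the knob at scene (344,162) and top (301,224). The lever points towards the robot, with its post near top (304,264). I'll fit the stand pose next.

```bash
cat >> h.py <<'E'
def box(x0,x1,y0,y1,z0,z1): return np.array([[x,y,z] for x in(x0,x1) for y in(y0,y1) for z in(z0,z1)])/1e3
def cyl(x,y,r,z0,z1):
    a=np.linspace(0,2*np.pi,24,endpoint=False); return np.array([[x+r*np.cos(t),y+r*np.sin(t),z] for t in a for z in(z0,z1)])/1e3
def T(p,P): 
    c,s=np.cos(p[2]),np.sin(p[2]); return P@np.array([[c,s,0],[-s,c,0],[0,0,1]])+[p[0],p[1],0]
STAND=[box(-60,90,-60,60,0,16),box(53,79,-17,17,0,130),box(-24,79,-17,17,100,130),cyl(0,-22,17,100,130)]
def knob(d=0): return [cyl(0,0,13,186-d,222-d)]
def lever(a=0,l=65):
    x,y=-l*np.cos(a),-22-l*np.sin(a); return [cyl(x,y,7,132,170),np.vstack([cyl(x,y,7,132,139),cyl(0,-22,7,132,139)])]
def mask(c,p,parts,S=4):
    m=np.zeros((400*S,640*S),np.uint8)
    for P in parts: cv2.fillConvexPoly(m,cv2.convexHull(((proj(c,T(p,P))+.5)*S).astype(np.int32)),1)
    return cv2.resize(m.astype(np.float32),(640,400),interpolation=cv2.INTER_AREA)
def red(c):
    i=c["image"].astype(int); return ((i[...,0]>130)&(i[...,1]<50)&(i[...,2]<50))
def near(c,m,p,r=.12):
    u=proj(c,[[p[0],p[1],.1]])[0]; yy,xx=np.mgrid[:400,:640]; R=r*c["K"][0,0]/(c["view"]@[p[0],p[1],.1,1])[2]
    return m&(np.hypot(xx-u[0],yy-u[1])<R)
E
python3 - <<'E'
from h import *
from scipy.optimize import minimize
cs=[camera("scene"),camera("top")]
# triangulate knob
uv=[(344,162),(300.5,224)]
A=[];b=[]
for c,u in zip(cs,uv):
    Pm=c["K"]@c["view"][:3]
    for k in(0,1): r=u[k]*Pm[2]-Pm[k]; A.append(r[:3]); b.append(-r[3])
k=np.linalg.lstsq(np.array(A),np.array(b),rcond=None)[0]; print("knob",k)
reg=[silhouettes("stand",c)[0]["region"] for c in cs]
reds=[near(c,red(c),k) for c in cs]
def iou(a,m): return np.minimum(a,m).sum()/np.maximum(a,m).sum()
def cost(p):
    s=0
    for c,g,r in zip(cs,reg,reds):
        # ignore knob/lever/compact overlap for stand
        s-=iou(mask(c,p,STAND),g.astype(float))+.7*iou(mask(c,p,lever()),r.astype(float))
    return s
best=min((minimize(cost,[k[0],k[1],y],method="Nelder-Mead",options=dict(initial_simplex=[[k[0],k[1],y],[k[0]+.01,k[1],y],[k[0],k[1]+.01,y],[k[0],k[1],y+.15]],xatol=1e-4,fatol=1e-4)) for y in(-.2,-.5)),key=lambda r:r.fun)
print(best.x,best.fun,[r.sum() for r in reds])
p=best.x; np.save("p.npy",p)
ims=[]
for c in cs:
    u=proj(c,[[p[0],p[1],.1]])[0].astype(int); im=c["image"][:,:,::-1].copy()
    im=cv2.resize(im[u[1]-65:u[1]+65,u[0]-65:u[0]+65],(400,400),interpolation=cv2.INTER_CUBIC);f=400/130
    for parts,col in((STAND,(255,0,0)),(knob(),(0,255,0)),(lever(),(0,255,255))):
        for P in parts: cv2.polylines(im,[cv2.convexHull(((proj(c,T(p,P))-u+65.5)*f).astype(np.int32))],True,col,1)
    ims.append(im)
cv2.imwrite("pics/fit.png",np.hstack(ims))
E
```

```text
knob [0.50133943 0.06326025 0.20370783]
[ 0.4986847   0.05989343 -0.31169449] -2.1520261860101377 [np.int64(104), np.int64(146)]
```

View pics/fit.png

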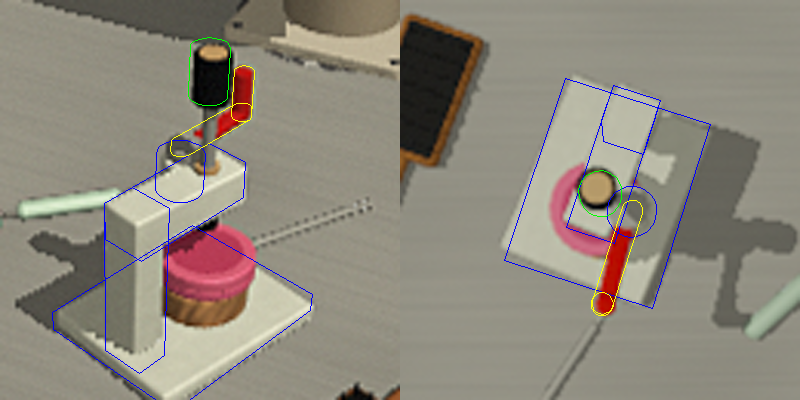

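drive_tool(
  increments=[
    [[20, 33, 3], [0, 0, 3.14], 0],
    [[20, 33, 3], [0, 0, 3.14], 0],
    [[20, 33, 3], [0, 0, 3.14], 0],
    [[20, 33, 3], [0, 0, 3.14], 0],
    [[20, 33, 3], [0, 0, 3.14], 0],
    [[20, 33, 3], [0, 0, 3.14], 0],
    [[20, 33, 2], [0, 0, 3.14], 0],
    [[20, 33, 0], [0, 0, 3.14], 0],
  ],
)

```text
clock: 1.47
eef_pos: [0.3471, -0.1985, 0.2521]
tool_rot: [0.917, 0.4, 0.001, 0.001]
ft_force: [0.7, -0.1, 0.6]
grip_width: -0.0
grasp_force: 0.0
```

drive_tool(
  increments=[
    [[20, 33, 0], [0, 0, 3.14], 0],
    [[20, 33, 0], [0, 0, 3.14], 0],
    [[20, 33, 0], [0, 0, 3.14], 0],
    [[20, 33, 0], [0, 0, 3.14], 0],
    [[20, 33, 0], [0, 0, 3.14], 0],
    [[20, 33, 0], [0, 0, 3.14], 0],
    [[20, 33, 0], [0, 0, 3.14], 0],
    [[13, 29, 0], [0, 0, 3.14], 0],
  ],
)

```text
clock: 2.13
eef_pos: [0.5007, 0.0624, 0.2512]
tool_rot: [0.807, 0.59, 0.001, 0.0]
ft_force: [1.1, -1.5, -0.1]
grip_width: -0.0002
grasp_force: 0.0
```

drive_tool(
  increments=[
    [[0, 0, 0], [0, 0, 0], 0],
    [[0, 0, 0], [0, 0, 0], 0],
  ],
)

```text
clock: 2.3
eef_pos: [0.4995, 0.0614, 0.2508]
tool_rot: [0.808, 0.59, -0.0, -0.0]
ft_force: [0.2, -0.7, -0.9]
grip_width: -0.0002
grasp_force: 0.0
```

drive_tool(
  increments=[
    [[0, -0.5, -8], [0, 0, 0], 0],
    [[0, 0, -8], [0, 0, 0], 0],
    [[0, 0, -6], [0, 0, 0], 0],
    [[0, 0, -4], [0, 0, 0], 0],
    [[0, 0, -3], [0, 0, 0], 0],
    [[0, 0, -2], [0, 0, 0], 0],
    [[0, 0, -2], [0, 0, 0], 0],
    [[0, 0, -2], [0, 0, 0], 0],
  ],
)

```text
clock: 2.97
eef_pos: [0.4993, 0.059, 0.2167]
tool_rot: [0.809, 0.588, 0.0, 0.0]
ft_force: [-0.9, -0.8, 3.4]
grip_width: 0.0
grasp_force: 1.4
```

drive_tool(
  increments=[
    [[0, 0, -2], [0, 0, 0], 0],
    [[0, 0, -2], [0, 0, 0], 0],
    [[0, 0, -2], [0, 0, 0], 0],
    [[0, 0, -1], [0, 0, 0], 0],
    [[0, 0, -1], [0, 0, 0], 0],
    [[0, 0, -1], [0, 0, 0], 0],
    [[0, 0, 0], [0, 0, 0], 0],
  ],
)

```text
clock: 3.55
eef_pos: [0.4995, 0.0596, 0.2071]
tool_rot: [0.808, 0.589, 0.0, -0.0]
ft_force: [-0.2, -0.2, 1.7]
grip_width: 0.0004
grasp_force: 0.5
```

```bash
python3 - <<'E'
from h import *
from scipy.optimize import minimize
p=np.load("p.npy"); p[:2]=[.4995,.0605]
c=camera("scene"); save(c,"s1"); i=c["image"].astype(int)
pink=near(c,(i[...,0]>i[...,1]+70)&(i[...,2]>i[...,1]+15)&(i[...,0]>120),p,.1)
occ=mask(c,p,[STAND[1],STAND[2],STAND[3]])
occ=cv2.dilate((occ>0).astype(np.uint8),np.ones((3,3)))>0
def cost(v):
    m=mask(c,p,[cyl(v[0],v[1],36,v[2],v[3])],8); m=m[~occ]; g=pink[~occ].astype(float)
    return -np.minimum(m,g).sum()/np.maximum(m,g).sum()
for z in(50,58,66):
    r=minimize(cost,[0,0,z-20,z],method="Nelder-Mead",options=dict(initial_simplex=np.array([0,0,z-20,z])+np.vstack([np.zeros(4),np.diag([5,5,6,6])]),xatol=.05,fatol=1e-4)); print(r.x,r.fun,pink.sum())
o=get_obs();print(o["clock"],o["eef_pos"],o["ft_force"])
u=proj(c,[[p[0],p[1],.09]])[0].astype(int)
im=cv2.resize(c["image"][u[1]-45:u[1]+45,u[0]-60:u[0]+60,::-1],(800,600),interpolation=cv2.INTER_CUBIC); f=800/120
for P in [cyl(r.x[0],r.x[1],36,r.x[3]-.01,r.x[3])]: cv2.polylines(im,[cv2.convexHull(((proj(c,T(p,P))-u+[60.5,45.5])*f).astype(np.int32))],True,(0,255,255),1)
cv2.imwrite("pics/s1c.png",im)
E
```

```text
[-6.03279972  0.36373386 38.77547681 51.6398027 ] -0.8059149722735675 446
[-2.5173758   3.04929154 42.43752017 55.06914534] -0.8054646109887493 446
[ 2.22214351  6.61231524 47.36360366 59.39432372] -0.8045699645485149 446
3.6 [0.49944207 0.05977961 0.20712872] [-0.45456207 -0.78062394  0.65797981]
```

View pics/s1c.png

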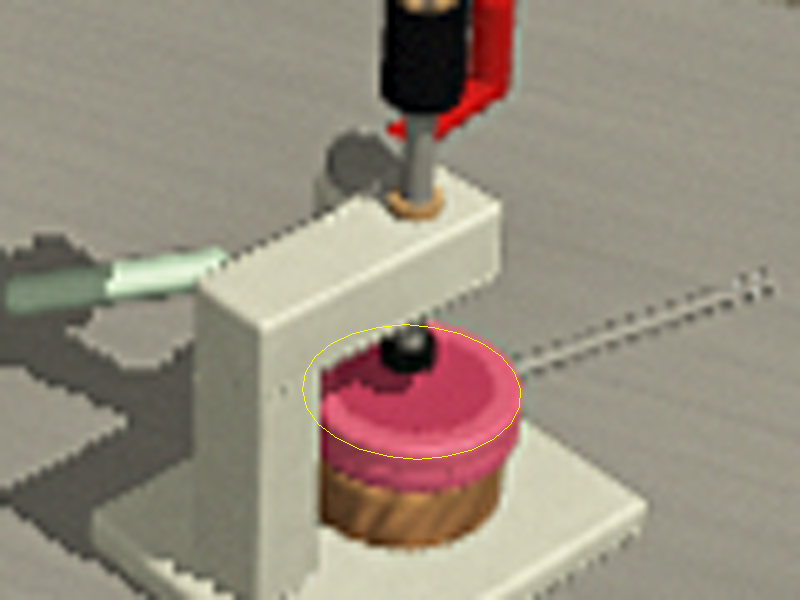

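The foot now hovers just above the lid: its underside is at crop (408,372) and the lid's ellipse centre is near (410,390). I'll fit the compact in both views to get the gap.

```bash
python3 - <<'E'
from h import *
from scipy.optimize import minimize
p=np.load("p.npy"); p[:2]=[.4995,.0605]
ct=camera("top"); ct["image"]=cv2.imread("pics/top0.png")[:,:,::-1]
cs_=camera("scene"); cs_["image"]=cv2.imread("pics/scene0.png")[:,:,::-1]
D=[]
for c in(cs_,ct):
    i=c["image"].astype(int)
    pink=near(c,(i[...,0]>i[...,1]*1.6)&(i[...,2]>i[...,1]*1.15)&(i[...,0]>60),p,.1)
    occ=cv2.dilate((mask(c,p,STAND[1:]+knob()+lever()+[cyl(0,0,9,85,93),cyl(0,0,5,85,200)])>0).astype(np.uint8),np.ones((3,3)))>0
    D.append((c,pink,occ)); print((pink&~occ).sum())
def cost(v,w=(1,1)):
    s=0
    for (c,g,o),k in zip(D,w):
        m=mask(c,p,[cyl(v[0],v[1],36,v[2],v[3])],8)[~o]; gg=g[~o].astype(float); s-=k*np.minimum(m,gg).sum()/np.maximum(m,gg).sum()
    return s
for z in(50,58,64):
    x0=np.array([0,0,z-18,z.__float__()])
    r=minimize(cost,x0,method="Nelder-Mead",options=dict(initial_simplex=x0+np.vstack([np.zeros(4),np.diag([4,4,5,5])]),xatol=.05,fatol=1e-4,maxiter=600)); print(r.x.round(2),r.fun,cost(r.x,(1,0)))
# stand check in pixel: foot underside and knob
print(proj(cs_,T(p,np.array([[0,0,.0],[0,0,.01]]))))
E
```

```text
517
127
[-1.26  0.63 41.55 55.49] -1.845161310570238 -0.9438957764236184
[-1.46  0.47 40.97 55.66] -1.844796292925095 -0.9449329983249581
[-1.48  0.6  40.58 55.88] -1.8454311137503727 -0.9478325636824073
[[338.6033231  238.75013344]
 [338.77513072 235.40479679]]
```

drive_tool(
  increments=[
    [[0, 0.5, -1], [0, 0, 0], 0],
    [[0, 0, -1], [0, 0, 0], 0],
    [[0, 0, -1], [0, 0, 0], 0],
    [[0, 0, -1], [0, 0, 0], 0],
    [[0, 0, -1], [0, 0, 0], 0],
    [[0, 0, -1], [0, 0, 0], 0],
    [[0, 0, -1], [0, 0, 0], 0],
    [[0, 0, 0], [0, 0, 0], 0],
  ],
)

```text
clock: 4.37
eef_pos: [0.4994, 0.0601, 0.2001]
tool_rot: [0.808, 0.589, 0.0, -0.0]
ft_force: [0.2, -0.9, 2.1]
grip_width: 0.0001
grasp_force: 0.7
```

```bash
python3 - <<'E'
from h import *
p=np.load("p.npy"); p[:2]=[.4995,.0605]
F=[]
for _ in range(3): c=camera("scene"); F.append(get_obs()["ft_force"][2])
o=get_obs();print(o["clock"],o["eef_pos"],F)
u=proj(c,[[p[0],p[1],.07]])[0].astype(int)
im=cv2.resize(c["image"][u[1]-30:u[1]+30,u[0]-40:u[0]+40,::-1],(800,600),interpolation=cv2.INTER_CUBIC)
cv2.imwrite("pics/s2c.png",im)
E
```

```text
4.5167 [0.49925847 0.06023329 0.20008318] [np.float64(2.25441507120107), np.float64(0.6533356950416772), np.float64(1.5342907241781287)]
```

View pics/s2c.png

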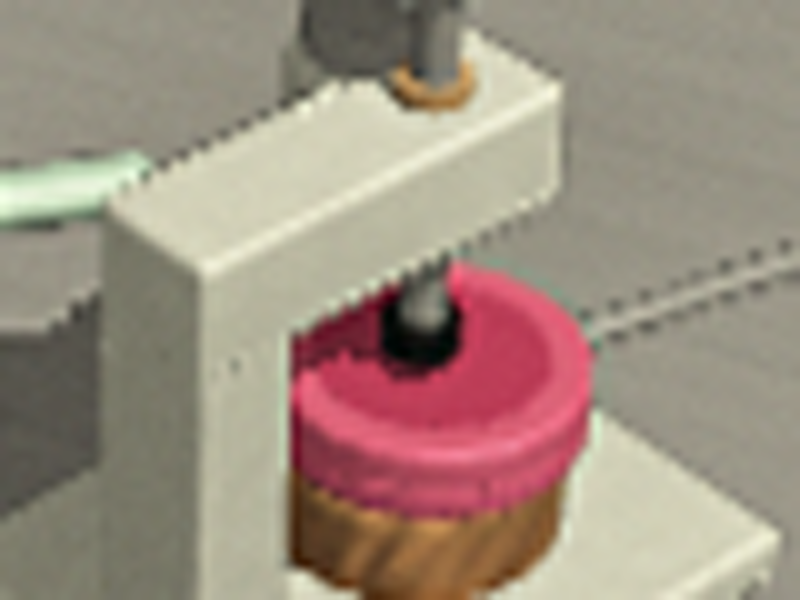

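The foot's underside is at about (420,350) in the crop. Its dark shadow sits just below at (420,375), so the gap is only a few mm. I'll lower it in small steps from here.

drive_tool(
  increments=[
    [[0, 0, -0.4], [0, 0, 0], 0],
    [[0, 0, 0], [0, 0, 0], 0],
  ],
)

```text
clock: 4.68
eef_pos: [0.4992, 0.0602, 0.1999]
tool_rot: [0.808, 0.589, 0.0, -0.0]
ft_force: [0.2, 0.4, 1.8]
grip_width: 0.0002
grasp_force: 0.9
```

drive_tool(
  increments=[
    [[0, 0, -0.4], [0, 0, 0], 0],
    [[0, 0, 0], [0, 0, 0], 0],
  ],
)

```text
clock: 4.85
eef_pos: [0.4993, 0.0602, 0.1995]
tool_rot: [0.808, 0.589, 0.0, -0.0]
ft_force: [0.0, -0.1, 2.3]
grip_width: 0.0003
grasp_force: 1.1
```

drive_tool(
  increments=[
    [[0, 0, -0.4], [0, 0, 0], 0],
    [[0, 0, 0], [0, 0, 0], 0],
  ],
)

```text
clock: 5.02
eef_pos: [0.4993, 0.0602, 0.1991]
tool_rot: [0.808, 0.589, 0.0, -0.0]
ft_force: [0.3, 1.2, 1.6]
grip_width: -0.0
grasp_force: 1.2
```

drive_tool(
  increments=[
    [[0, 0, -0.4], [0, 0, 0], 0],
    [[0, 0, 0], [0, 0, 0], 0],
  ],
)

```text
clock: 5.18
eef_pos: [0.4992, 0.0602, 0.1987]
tool_rot: [0.808, 0.589, 0.0, -0.0]
ft_force: [-0.1, 1.5, 2.9]
grip_width: -0.0
grasp_force: 1.2
```

drive_tool(
  increments=[
    [[0, 0, -0.4], [0, 0, 0], 0],
    [[0, 0, 0], [0, 0, 0], 0],
  ],
)

```text
clock: 5.35
eef_pos: [0.4993, 0.0602, 0.1982]
tool_rot: [0.808, 0.589, 0.0, -0.0]
ft_force: [-0.1, 1.4, 2.0]
grip_width: -0.0001
grasp_force: 1.2
```

drive_tool(
  increments=[
    [[0, 0, -0.4], [0, 0, 0], 0],
    [[0, 0, 0], [0, 0, 0], 0],
  ],
)

```text
clock: 5.52
eef_pos: [0.4993, 0.0602, 0.1978]
tool_rot: [0.808, 0.589, 0.0, -0.0]
ft_force: [-0.3, 1.3, 1.8]
grip_width: 0.0002
grasp_force: 1.2
```

drive_tool(
  increments=[
    [[0, 0, -0.4], [0, 0, 0], 0],
    [[0, 0, 0], [0, 0, 0], 0],
  ],
)

```text
clock: 5.68
eef_pos: [0.4993, 0.0601, 0.1974]
tool_rot: [0.808, 0.589, 0.0, -0.0]
ft_force: [-1.4, 1.3, 1.7]
grip_width: -0.0
grasp_force: 1.2
```

drive_tool(
  increments=[
    [[0, 0, -0.4], [0, 0, 0], 0],
    [[0, 0, 0], [0, 0, 0], 0],
  ],
)

```text
clock: 5.85
eef_pos: [0.4993, 0.0601, 0.197]
tool_rot: [0.808, 0.589, 0.0, -0.0]
ft_force: [0.1, 1.4, 2.3]
grip_width: 0.0001
grasp_force: 1.1
```

drive_tool(
  increments=[
    [[0, 0, -0.4], [0, 0, 0], 0],
    [[0, 0, 0], [0, 0, 0], 0],
  ],
)

```text
clock: 6.02
eef_pos: [0.4993, 0.0601, 0.1966]
tool_rot: [0.808, 0.589, 0.0, -0.0]
ft_force: [-0.7, 1.2, 2.2]
grip_width: -0.0003
grasp_force: 1.1
```

drive_tool(
  increments=[
    [[0, 0, -0.4], [0, 0, 0], 0],
    [[0, 0, 0], [0, 0, 0], 0],
  ],
)

```text
clock: 6.18
eef_pos: [0.4993, 0.06, 0.1963]
tool_rot: [0.808, 0.589, 0.0, -0.0]
ft_force: [0.2, 1.3, 2.9]
grip_width: 0.0
grasp_force: 1.1
```

drive_tool(
  increments=[
    [[0, 0, -0.4], [0, 0, 0], 0],
    [[0, 0, 0], [0, 0, 0], 0],
  ],
)

```text
clock: 6.35
eef_pos: [0.4993, 0.06, 0.1959]
tool_rot: [0.808, 0.589, -0.0, -0.0]
ft_force: [-0.2, 1.4, 1.2]
grip_width: 0.0001
grasp_force: 1.2
```

drive_tool(
  increments=[
    [[0, 0, -0.4], [0, 0, 0], 0],
    [[0, 0, 0], [0, 0, 0], 0],
  ],
)

```text
clock: 6.52
eef_pos: [0.4993, 0.06, 0.1954]
tool_rot: [0.808, 0.589, -0.0, -0.0]
ft_force: [-0.9, 1.8, 2.7]
grip_width: -0.0002
grasp_force: 1.2
```

drive_tool(
  increments=[
    [[0, 0, -0.4], [0, 0, 0], 0],
    [[0, 0, 0], [0, 0, 0], 0],
  ],
)

```text
clock: 6.68
eef_pos: [0.4993, 0.06, 0.195]
tool_rot: [0.808, 0.589, -0.0, 0.0]
ft_force: [0.4, 1.5, 2.1]
grip_width: -0.0001
grasp_force: 1.2
```

drive_tool(
  increments=[
    [[0, 0, -0.4], [0, 0, 0], 0],
    [[0, 0, 0], [0, 0, 0], 0],
  ],
)

```text
clock: 6.85
eef_pos: [0.4993, 0.06, 0.1949]
tool_rot: [0.808, 0.589, 0.0, 0.0]
ft_force: [-0.9, 1.7, 5.2]
grip_width: -0.0001
grasp_force: 2.1
```

drive_tool(
  increments=[
    [[0, 0, 0], [0, 0, 0], 0],
    [[0, 0, 0], [0, 0, 0], 0],
  ],
)

```text
clock: 7.02
eef_pos: [0.4993, 0.06, 0.1949]
tool_rot: [0.808, 0.589, 0.0, 0.0]
ft_force: [-1.6, 1.4, 5.5]
grip_width: -0.0
grasp_force: 2.4
```

drive_tool(
  increments=[
    [[0, 0, 0], [0, 0, 0], 0],
    [[0, 0, 0], [0, 0, 0], 0],
  ],
)

```text
clock: 7.18
eef_pos: [0.4993, 0.06, 0.1949]
tool_rot: [0.808, 0.589, 0.0, 0.0]
ft_force: [-0.9, 2.1, 4.9]
grip_width: 0.0
grasp_force: 2.6
```

drive_tool(
  increments=[
    [[0, 0, -0.15], [0, 0, 0], 0],
    [[0, 0, 0], [0, 0, 0], 0],
    [[0, 0, 0], [0, 0, 0], 0],
  ],
)

```text
clock: 7.43
eef_pos: [0.4993, 0.06, 0.1949]
tool_rot: [0.808, 0.589, 0.0, 0.0]
ft_force: [-2.0, 1.6, 5.9]
grip_width: -0.0002
grasp_force: 3.0
```

drive_tool(
  increments=[
    [[0, 0, 0.3], [0, 0, 0], 0],
    [[0, 0, 0.5], [0, 0, 0], 0],
    [[0, 0, 1], [0, 0, 0], 0],
    [[0, 0, 7], [0, 0, 0], 0],
    [[-15, 6, 3], [0, 0, 0], 0],
    [[-20, 8, 0], [0, 0, 0], 0],
    [[-20, 8, 0], [0, 0, 0], 0],
    [[-5.8, 1.3, 0], [0, 0, 0], 0],
  ],
)

```text
clock: 8.1
eef_pos: [0.436, 0.0836, 0.2064]
tool_rot: [0.808, 0.589, -0.001, -0.001]
ft_force: [-0.2, -0.2, 1.0]
grip_width: 0.0001
grasp_force: 0.0
```

drive_tool(
  increments=[
    [[0, 0, 0], [0, 0, 0], 0],
    [[0, 0, -10], [0, 0, 0], 0],
    [[0, 0, -12], [0, 0, 0], 0],
    [[0, 0, -12], [0, 0, 0], 0],
    [[0, 0, -12], [0, 0, 0], 0],
    [[0, 0, -8], [0, 0, 0], 0],
    [[0, 0, -5], [0, 0, 0], 0],
    [[0, 0, 0], [0, 0, 0], 0],
  ],
)

```text
clock: 8.77
eef_pos: [0.4384, 0.0829, 0.1464]
tool_rot: [0.809, 0.588, -0.001, -0.0]
ft_force: [-0.5, 0.0, 0.5]
grip_width: 0.0001
grasp_force: 0.0
```

```bash
python3 - <<'E'
from h import *
p=np.load("p.npy"); p[:2]=[.4995,.0605]
o=get_obs();print(o["clock"],o["eef_pos"],o["ft_force"],o["joint_pos"])
ims=[]
for n,w in(("scene",40),("top",40)):
    c=camera(n);u=proj(c,[[p[0]-.03,p[1],.12]])[0].astype(int)
    im=cv2.resize(c["image"][u[1]-w:u[1]+w,u[0]-w:u[0]+w,::-1],(400,400),interpolation=cv2.INTER_CUBIC); ims.append(im)
cv2.imwrite("pics/l0.png",np.hstack(ims))
# plan: rotate TCP about pivot
piv=T(p,np.array([[0,-.022,.13]]))[0]; print("pivot",piv)
e=o["eef_pos"]; r=e-piv; print("r",r)
st=p[2]
# first advance 4.. mm along -y stand to contact
d=np.array([np.sin(st),-np.cos(st),0]); print("push dir",d)
q=e+d*7-piv
for k in range(13):
    a=np.radians(7*k);b=np.radians(7*(k+1)); R=lambda t:np.array([q[0]*np.cos(t)-q[1]*np.sin(t),q[0]*np.sin(t)+q[1]*np.cos(t)])
    print(k,((R(b)-R(a))*1e3).round(1))
E
```

```text
8.7667 [0.43837086 0.08294314 0.14635691] [-0.48452361  0.04155763  0.48583013] [ 1.87126816e-01  1.95613951e-01 -2.83506766e-01  1.09352778e+00
 -1.90625655e-04  2.07048553e+00]
pivot [0.49275322 0.03956006 0.13      ]
r [-0.05438236  0.04338308  0.01635691]
push dir [-0.30667192 -0.95181528  0.        ]
0 [ 823.1 -218.9]
1 [ 843.6 -117. ]
2 [851.6 -13.3]
3 [846.9  90.6]
4 [829.5 193.1]
5 [799.8 292.8]
6 [758.2 388.1]
7 [705.2 477.6]
8 [641.8 560. ]
9 [568.7 634. ]
10 [487.2 698.6]
11 [398.5 752.8]
12 [303.7 795.7]
```

View pics/l0.png

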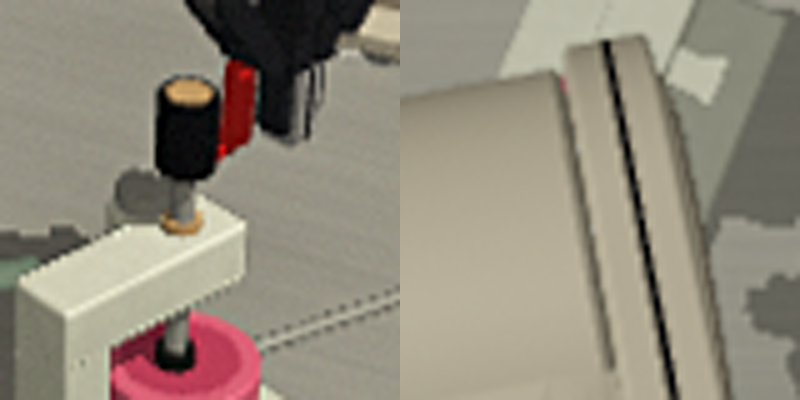

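The finger stands right beside the red post (scene crop (240,100) against the finger at (285,110)) and is clear of the knob. Next I'll close the gap and begin the swing.

drive_tool(
  increments=[
    [[-1, -3.3, 0], [0, 0, 0], 0],
    [[-1, -3.3, 0], [0, 0, 0], 0],
    [[-2, -3.6, 0], [0, 0, 3.5], 0],
    [[-2, -3.6, 0], [0, 0, 3.5], 0],
    [[-1.6, -3.8, 0], [0, 0, 3.5], 0],
    [[-1.6, -3.8, 0], [0, 0, 3.5], 0],
  ],
)

```text
clock: 9.37
eef_pos: [0.4298, 0.0617, 0.1481]
tool_rot: [0.73, 0.684, 0.001, 0.0]
ft_force: [0.9, 0.4, -0.0]
grip_width: -0.0
grasp_force: 0.4
```

drive_tool(
  increments=[
    [[-1.1, -4, 0], [0, 0, 3.5], 0],
    [[-1.1, -4, 0], [0, 0, 3.5], 0],
    [[-0.6, -4, 0], [0, 0, 3.5], 0],
    [[-0.6, -4, 0], [0, 0, 3.5], 0],
    [[-0.1, -4.1, 0], [0, 0, 3.5], 0],
    [[-0.1, -4.1, 0], [0, 0, 3.5], 0],
  ],
)

```text
clock: 9.87
eef_pos: [0.4261, 0.0376, 0.1481]
tool_rot: [0.593, 0.805, 0.001, 0.0]
ft_force: [1.1, 0.9, 0.1]
grip_width: 0.0003
grasp_force: 0.4
```

```bash
cat > lv.py <<'E'
from h import *
p=np.load("p.npy"); p[:2]=[.4995,.0605]
o=get_obs();print(o["clock"],o["eef_pos"],o["ft_force"])
c=camera("scene"); r=near(c,red(c),p)
ys,xs=np.nonzero(r); print("red",len(xs),xs.mean(),ys.mean())
def sc(a):
    m=mask(c,p,lever(a)); k=mask(c,p,knob(27)); m=m*(k==0); return np.minimum(m,r).sum()/np.maximum(m,r).sum()
A=np.arange(0,1.5,.05); S=[sc(a) for a in A]; print("lever",A[np.argsort(S)[-3:]],max(S))
u=proj(c,[[p[0],p[1],.12]])[0].astype(int)
import sys
if len(sys.argv)>1: cv2.imwrite(f"pics/{sys.argv[1]}.png",cv2.resize(c["image"][u[1]-50:u[1]+50,u[0]-60:u[0]+60,::-1],(600,500),interpolation=cv2.INTER_CUBIC))
E
python3 lv.py
```

```text
9.8667 [0.42610806 0.03755333 0.14805429] [1.05298898 0.89996636 0.08792446]
red 24 335.2083333333333 176.20833333333334
lever [0.5  0.6  0.55] 0.07146402
```

drive_tool(
  increments=[
    [[0.4, -4.1, 0], [0, 0, 3.5], 0],
    [[0.4, -4.1, 0], [0, 0, 3.5], 0],
    [[0.9, -4, 0], [0, 0, 3.5], 0],
    [[0.9, -4, 0], [0, 0, 3.5], 0],
  ],
)

```text
clock: 10.25
eef_pos: [0.4286, 0.0218, 0.1479]
tool_rot: [0.491, 0.871, 0.001, 0.0]
ft_force: [1.0, 1.9, 0.7]
grip_width: 0.0001
grasp_force: 1.0
```

drive_tool(
  increments=[
    [[1.4, -3.9, 0], [0, 0, 3.5], 0],
    [[1.4, -3.9, 0], [0, 0, 3.5], 0],
    [[1.8, -3.7, 0], [0, 0, 3.5], 0],
    [[1.8, -3.7, 0], [0, 0, 3.5], 0],
  ],
)

```text
clock: 10.58
eef_pos: [0.4348, 0.0071, 0.1479]
tool_rot: [0.381, 0.925, 0.001, -0.0]
ft_force: [-0.6, 2.8, 0.9]
grip_width: 0.0005
grasp_force: 1.5
```

```bash
python3 lv.py l1
```

```text
10.5833 [0.43478812 0.00707481 0.14792968] [-0.57873242  2.81554676  0.85228483]
red 61 328.0327868852459 175.39344262295083
lever [1.1  1.05 1.  ] 0.24916258
```

View pics/l1.png

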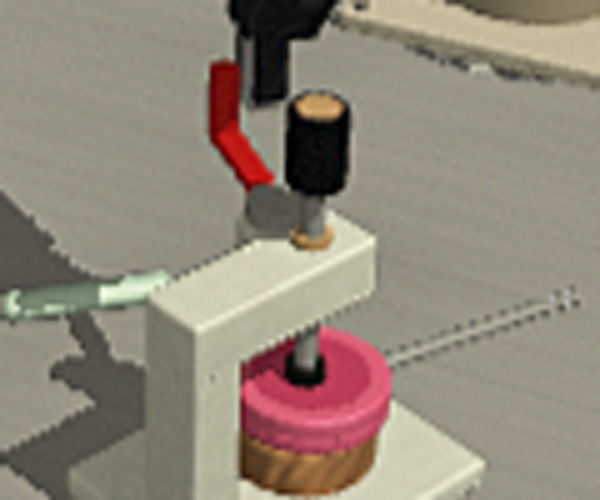

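The post at (222,95) is following the finger, and the lever is at about 1.05 rad. I'll continue towards the stop.

drive_tool(
  increments=[
    [[2.3, -3.4, 0], [0, 0, 3.5], 0],
    [[2.3, -3.4, 0], [0, 0, 3.5], 0],
    [[2.6, -3.2, 0], [0, 0, 3.5], 0],
    [[2.6, -3.2, 0], [0, 0, 3.5], 0],
  ],
)

```text
clock: 10.97
eef_pos: [0.444, -0.0062, 0.1476]
tool_rot: [0.266, 0.964, 0.001, -0.001]
ft_force: [-1.6, 4.4, 1.0]
grip_width: 0.0004
grasp_force: 1.5
```

drive_tool(
  increments=[
    [[3, -2.8, 0], [0, 0, 3.5], 0],
  ],
)

```text
clock: 11.05
eef_pos: [0.4451, -0.008, 0.1473]
tool_rot: [0.236, 0.972, 0.002, -0.003]
ft_force: [-11.7, 10.9, 7.6]
grip_width: 0.0002
grasp_force: 7.2
```

```bash
python3 lv.py
```

```text
11.05 [ 0.44509204 -0.00801648  0.14728621] [-11.66572957  10.87303954   7.55408661]
red 68 322.70588235294116 175.55882352941177
lever [1.35 1.25 1.3 ] 0.25557905
```

drive_tool(
  increments=[
    [[0, 0, 0], [0, 0, 0], 0],
  ],
)

```text
clock: 11.18
eef_pos: [0.4447, -0.0078, 0.1473]
tool_rot: [0.237, 0.971, 0.002, -0.003]
ft_force: [-7.0, 6.4, 4.9]
grip_width: 0.0002
grasp_force: 4.5
```

```bash
python3 lv.py l2
```

```text
11.1833 [ 0.44474474 -0.00782157  0.14725373] [-6.95593273  6.43383382  4.85018881]
red 67 322.7761194029851 175.56716417910448
lever [1.35 1.3  1.25] 0.25327927
```

View pics/l2.png

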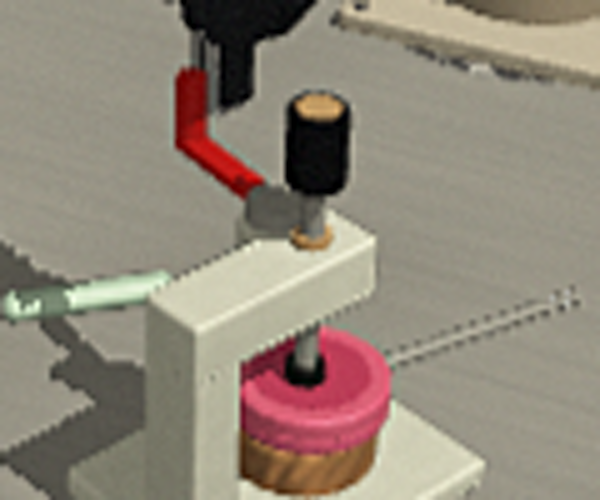

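```bash
python3 - <<'E'
from h import *
p=np.load("p.npy"); p[:2]=[.4995,.0605]
c=camera("scene");u=proj(c,[[p[0],p[1],.12]])[0].astype(int)
f=lambda P:((proj(c,T(p,np.array(P)))-u+[60.5,50.5])*5).round(0)
for a in(0,1.05,1.2,1.3,1.4,1.45):
    x,y=-.065*np.cos(a),-.022-.065*np.sin(a); print(a,f([[x,y,.17],[x,y,.139]]).tolist())
print("rodtop hole",f([[0,0,.13]]),"piv",f([[0,-.022,.139]]),"knobtop",f([[0,0,.1949]]))
print("head corners",f([[79,17,130],[-24,17,130],[79,-17,130]]) if 0 else f([[.079,.017,.13],[-.024,.017,.13]]))
E
```

```text
0 [[373.0, 81.0], [369.0, 142.0]]
1.05 [[228.0, 62.0], [226.0, 122.0]]
1.2 [[207.0, 65.0], [206.0, 126.0]]
1.3 [[194.0, 68.0], [193.0, 129.0]]
1.4 [[181.0, 72.0], [181.0, 133.0]]
1.45 [[175.0, 74.0], [175.0, 135.0]]
rodtop hole [[308. 236.]] piv [[270. 198.]] knobtop [[314. 103.]]
head corners [[206. 332.]
 [375. 230.]]
```

drive_tool(
  increments=[
    [[0.7, -0.7, 0], [0, 0, 0], 0],
    [[0, 0, 0], [0, 0, 0], 0],
  ],
)

```text
clock: 11.45
eef_pos: [0.4448, -0.0079, 0.1472]
tool_rot: [0.237, 0.971, 0.002, -0.004]
ft_force: [-7.8, 8.6, 6.8]
grip_width: -0.0001
grasp_force: 5.4
```

drive_tool(
  increments=[
    [[0.7, -0.7, 0], [0, 0, 0], 0],
    [[0, 0, 0], [0, 0, 0], 0],
  ],
)

```text
clock: 11.62
eef_pos: [0.4449, -0.0081, 0.1471]
tool_rot: [0.237, 0.972, 0.003, -0.004]
ft_force: [-9.3, 8.8, 7.6]
grip_width: 0.0001
grasp_force: 6.4
```

The lever is firm against its end stop. I'll back off, lift clear, and check.

drive_tool(
  increments=[
    [[-1.5, 1.5, 0], [0, 0, 0], 0],
    [[-3, 3, 0], [0, 0, 0], 0],
    [[-6, 5, 0], [0, 0, 0], 0],
    [[-6, 3, 5], [0, 0, 0], 0],
    [[-5, 0, 20], [0, 0, 0], 0],
    [[-5, 0, 30], [0, 0, 0], 0],
    [[-5, 0, 30], [0, 0, 0], 0],
    [[-10, -10, 30], [0, 0, 0], 0],
  ],
)

```text
clock: 12.28
eef_pos: [0.4071, -0.0078, 0.264]
tool_rot: [0.236, 0.972, 0.0, 0.0]
ft_force: [0.8, 0.1, -0.2]
grip_width: -0.0
grasp_force: 0.0
```

drive_tool(
  increments=[
    [[-10, -30, 0], [0, 0, 0], 0],
    [[-10, -30, 0], [0, 0, 0], 0],
    [[-10, -30, 0], [0, 0, 0], 0],
    [[-10, -30, 0], [0, 0, 0], 0],
    [[0, -30, 0], [0, 0, 0], 0],
    [[0, -30, 0], [0, 0, 0], 0],
    [[0, 0, 0], [0, 0, 0], 0],
    [[0, 0, 0], [0, 0, 0], 0],
  ],
)

```text
clock: 12.95
eef_pos: [0.3669, -0.1897, 0.2626]
tool_rot: [0.239, 0.971, -0.0, 0.0]
ft_force: [-0.8, 0.2, -0.7]
grip_width: -0.0
grasp_force: 0.0
```

```bash
python3 lv.py f1; python3 - <<'E'
from h import *
p=np.load("p.npy"); p[:2]=[.4995,.0605]
c=camera("top"); r=near(c,red(c),p)
u=proj(c,[[p[0],p[1],.12]])[0].astype(int)
S=[]
for a in np.arange(1,1.6,.05):
    m=mask(c,p,lever(a)); S.append((round(np.minimum(m,r).sum()/np.maximum(m,r).sum(),3),round(a,2)))
print(sorted(S)[-4:])
a=cv2.imread("pics/f1.png"); b=cv2.resize(c["image"][u[1]-40:u[1]+40,u[0]-25:u[0]+15+0,::-1],(200,400),interpolation=cv2.INTER_CUBIC)
b=cv2.resize(c["image"][u[1]-50:u[1]+50,u[0]-20:u[0]+20,::-1],(200,500),interpolation=cv2.INTER_CUBIC)
cv2.imwrite("pics/f2.png",np.hstack([a,b]))
E
```

```text
12.95 [ 0.36688984 -0.18965894  0.26262471] [-0.83724978  0.21527574 -0.66255061]
red 108 321.23148148148147 171.12962962962962
lever [1.35 1.25 1.3 ] 0.40591967
[(np.float32(0.397), np.float64(1.45)), (np.float32(0.463), np.float64(1.3)), (np.float32(0.507), np.float64(1.4)), (np.float32(0.524), np.float64(1.35))]
```

View pics/f2.png

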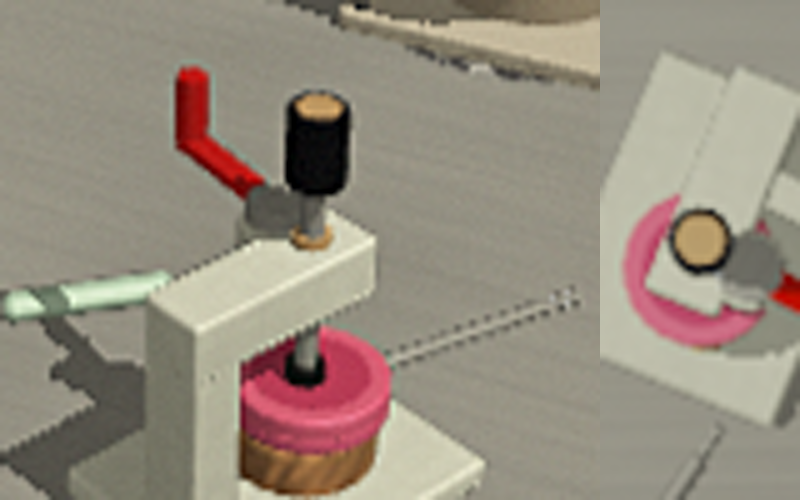

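The lever is free of the robot and points along the stand's -y. The foot rests on the lid at (305,372) and the compact hasn't moved. One last check is the lever's swing relative to the start picture.

```bash
python3 - <<'E'
from h import *
from scipy.optimize import minimize
p0=np.load("p.npy"); p0[:2]=[.4995,.0605]
new=[camera("scene"),camera("top")]; kn=[0,27]
old=[dict(c,image=cv2.imread(f"pics/{n}0.png")[:,:,::-1]) for c,n in zip(new,("scene","top"))]
for L,d,a0 in((old,0,0.),(new,27,1.38)):
    for c in L:
        i=c["image"].astype(int); r=near(c,(i[...,0]>2.2*i[...,1])&(i[...,0]>2.5*i[...,2])&(i[...,0]>70),p0,.13); k=mask(c,p0,knob(d))>0
        def cost(v):
            m=mask(c,[p0[0]+v[1]/1e3,p0[1]+v[2]/1e3,p0[2]],lever(a0+v[0])+[])
            m=m*(mask(c,p0,[cyl(0,-22,17,100,139)])==0) ; m=m[~k];g=r[~k]; return -np.minimum(m,g).sum()/np.maximum(m,g).sum()+1e-3*(v[1]**2+v[2]**2)
        s=minimize(cost,[0,0,0],method="Nelder-Mead",options=dict(initial_simplex=[[-.1,0,0],[.12,0,0],[0,3,0],[0,0,3]],fatol=1e-4,xatol=1e-3)); print(a0+s.x[0],s.x[1:],s.fun)
E
```

```text
0.014193899528860833 [0.6483242  0.18159884] -0.6415550021918072
0.056569747318422375 [1.59946327 0.90748662] -0.7351295092295749
1.3279760048729814 [0.76301674 1.30365643] -0.7267880547552364
1.338629126059817 [1.58904662 1.37155972] -0.7376092357613464
```

```bash
python3 - <<'E'
from h import *
from scipy.optimize import minimize
p0=np.load("p.npy"); p0[:2]=[.4995,.0605]
for n in("scene","top"):
    c=camera(n); i=c["image"].astype(int)
    for r in silhouettes("stand",c)[:1]:
        g=r["region"]
        ys,xs=np.nonzero(g)
        ign=cv2.dilate((mask(c,p0,knob(27)+lever(1.35)+[cyl(0,0,40,20,60)])>0).astype(np.uint8),np.ones((3,3)))>0
        def cost(v):
            m=mask(c,[p0[0]+v[1]/1e3,p0[1]+v[2]/1e3,v[0]],STAND)[~ign]; return -np.minimum(m,g[~ign]).sum()/np.maximum(m,g[~ign]).sum()
        s=minimize(cost,[p0[2],0,0],method="Nelder-Mead",options=dict(initial_simplex=[[-.45,0,0],[-.2,0,0],[-.3,4,0],[-.3,0,4]],fatol=1e-5,xatol=1e-3)); print(n,s.x,s.fun)
    # base edges in top: bright pixels -> min area rect + lines of the head
    gray=cv2.cvtColor(c["image"],cv2.COLOR_RGB2GRAY)
    lsd=cv2.createLineSegmentDetector().detect(gray)[0][:,0]
    for l in lsd:
        P=[ray_z(c,l[2*k:2*k+2],z)[:2] for z in(.016,.13) for k in(0,1)]
        for z,(a,b) in((16,P[:2]),(130,P[2:])):
            if np.hypot(*(a-b))>.07 and np.hypot(*((a+b)/2-p0[:2]))<.13:
                t=np.arctan2(*(b-a)[::-1]); t=(t+.31+np.pi/4)%(np.pi/2)-np.pi/4-.31; print(n,z,"len",np.hypot(*(a-b)).round(3),"yaw",t.round(3),((a+b)/2).round(3))
E
```

```text
scene [-0.38266776  0.04773538  1.93875682] -0.9498317241668701
scene 130 len 0.075 yaw 0.428 [0.439 0.023]
scene 16 len 0.078 yaw 0.435 [0.496 0.029]
scene 16 len 0.111 yaw -0.365 [0.591 0.036]
scene 16 len 0.139 yaw 0.457 [0.51  0.013]
scene 16 len 0.107 yaw -0.385 [0.6   0.031]
scene 16 len 0.138 yaw -0.391 [0.547 0.114]
scene 16 len 0.113 yaw -0.391 [0.391 0.007]
scene 130 len 0.091 yaw -0.391 [0.539 0.069]
scene 16 len 0.07 yaw -0.391 [0.567 0.097]
top [-0.39746188  1.07383866  2.57756263] -0.9594863057136536
top 130 len 0.088 yaw -0.338 [0.566 0.157]
top 130 len 0.086 yaw -0.593 [0.381 0.086]
top 16 len 0.144 yaw -0.392 [0.538 0.112]
top 130 len 0.126 yaw -0.392 [0.527 0.104]
top 16 len 0.112 yaw -0.395 [0.448 0.085]
top 130 len 0.098 yaw -0.395 [0.449 0.081]
top 130 len 0.115 yaw -0.583 [0.377 0.082]
```

The stand's edges give a yaw of -0.391, not -0.312. That puts the lever at about 1.42 rad, which fits the end stop I felt at 1.45. I'm handing in.

```bash
python3 -c "
from workcell import *
print(job_done())"
```

```text
the job is handed in; nothing more can be done
None
```

I lowered the stop rod onto the compact's lid with an estimated 3–4 N, swung the lever to its end stop (about 1.42 rad in the images), let go and handed the job in. The final pictures showed the foot still on the lid, but the hand-in call returned no verdict.

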